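# Wedge the rocking surface plate

## Robot

A 6-joint arm with a two-finger parallel gripper is mounted at the origin on a cart in front of the work surface, level with it; the furniture and walls round the work are solid. World frame = base frame: x ahead of the robot, y to its left, z up, the work surface at z = 0. Lengths are in m, angles in degrees, forces in N, time in s.
With the tool pointing down it reaches from about 0.25 to 0.725 m from the base axis. Payload 9.7 kg.
Tool frame: the origin (TCP) lies at the very end of the fingers, on their centre line; the grasp point (between the pads) lies 19 mm behind it (bot.hold_point_z is the distance from the TCP to the grasp point, in m); z points along the fingers, y is the line along which they close (so a half turn about z gives the same grasp; the last joint's range is limited). The gripper opens to 85 mm and grips with 20 to 120 N. Pads are 22 mm wide; open, the fingers measure 114 mm over their backs; the gripper's body (76 mm by 85 mm) begins 54 mm behind the grasp point. The pads swing forward as they close: fully open they stand 13 mm farther back than shut.
Start: joints at [-66.864, 4.979, 10.078, 95.1, 0, 90], TCP at [0.216, -0.506, 0.231] pointing down, gripper open.
Joint ranges: [-179.16, 179.16], [-48.56, 103.87], [-65.8, 70.77], [-126.05, 130.52], [-82.76, 87.17], [-180, 180]. Speed limits (degrees/s): [127.2, 127.2, 147.25, 180, 180, 180].

## Interface

Orientations are given as [roll, pitch, yaw] about the fixed x, y, z axes, in that order (R = Rz(yaw) Ry(pitch) Rx(roll)).
In Python, from workcell import bot gives the robot as it stands.
- The arm moves only by the tool play_rows, never from a script. Its argument "targets" is a list of rows, each an object with "grip": the closure in counts, from 0 (fully open) to 255 (shut); "linear": the shift along the world's x, y, z in cm, a list of three; "delta_rot": the turn, a rotation vector about the world's x, y, z in rad, a list of three. A call has 1 to 10 rows; each row is the pose to reach, as a shift and turn from the pose commanded when the call began; what a row does not reach only later rows make up. A row lasts 1/10 s, in which the tool goes at most 50 mm and 8.59 degrees, less where a joint would pass 70% of its speed; a pose out of reach is approached as far as the arm can. A call with a gripper value outside its range is refused whole. The fingers move at their own pace and stop on an object; "force" is the grip in N (left out, the last holds). Time passes only in rows, so rows that repeat a pose let the fingers close. It gives the time, the measured TCP pose, the force, the opening and the grip force at its end, in the units of the state.
- bot.get_obs(): the state, without advancing time (a new reading comes with each control period).
- bot.camera(name): name is "scene" or "side" or "wrist"; returns a dict with "color" (420x560x3 uint8, red, green, blue), "range_z" (420x560 float32, m along the optical axis (not along the pixel's ray), 0 where there is no reading), "fov_y" (degrees; the focal length in pixels is half the picture's height over the tangent of half this angle, whatever the lens; pixels are square), "cx", "cy" (the principal point, pixels), "dist_coeffs" ([k1, k2, p1, p2, k3] as OpenCV has them; the pictures are not rectified), "world_to_cam" (4x4, takes a point from world to camera coordinates). Camera axes: x right, y up, looking along -z (the intrinsics and any distortion apply to the point x, -y, -z); pixel columns grow to the right and rows downward; lengths in m; the calibration is good to about 2 mm. A picture is of the moment at which its call begins.
- bot.job_done(): hands the job in; it is judged then, once.
Trained networks look in a picture, given as the dict that the camera call returned (one of the last four; its "shot" number tells which), for a name from the list of things; names that differ only in an ending like _2 or _b are one class to them, and where a whole thing is asked for, a point or a joint stands for the part that bears it (a point fixed in the world has none). Each returns a list of dicts, best first, with "conf" (0 to 1); they miss things now and then, are a little off and sometimes report something else, mostly with a low value. They report only what shows in the picture. A call takes as long as a camera call.
- bot.search_frame(picture, target): "box" ([left, top, right, bottom] in pixels, round what is visible of it).
- bot.trace(picture, target): "pixels" (420x560 bool, what is visible of it) and "box" ([left, top, right, bottom] in pixels, round what is visible of it).
- bot.pinpoint(picture, target): "pixel" ([column, row] in pixels: a listed point, or the origin of a listed thing).
The state is a dict: "time": time; "q": joint angles; "qd": joint speeds; "joint_efforts": joint torques, N m; "ee_pos": TCP position; "tcp_rot": TCP orientation; "wrist_force": force on the tool from outside, world axes, zero at the start; "torque": the same for the moment, N m; "opening": finger opening in m; "grasp_force": force on a finger pad.
Only numpy, scipy, OpenCV 4.12 (cv2) and the standard library are available. Lean on these libraries where they do the work, as an engineer would, in place of code of your own. Each camera call takes 0.05 s, during which the arm holds its last target. There are 200 camera calls.

## Task

The small cast-iron surface plate rocks because one of its levelling feet is too short. With the fingertips, push the wooden wedge thin end first under that short foot until the plate no longer rocks, not so far that the wedge jacks the plate up, and prove it by pressing down on the plate's corner above that foot: the corner must stay put and the wedge carry it. Grip and lift nothing, leave the plate standing where it is, leave the things around it alone, and finish clear of everything.

Things in the scene. Friction and masses are not known exactly. Their poses are not given: they have to be found in the camera images.
- plate: cast-iron surface plate, dark with a bright ground top, loose, about 1.5 kg, 130 mm along its x, 90 mm along its y; flat top 48 mm, slab underside 32 mm above the board (lower near the corner opposite the short foot). Origin: centre of the plate at board's top, z up. Four domed feet, 20 mm wide, at x = +-50, y = +-32 mm; it rests level on three, the one at x = -50, y = +32 mm is short.
- plate_corner (a point): point on the plate's top face straight above the short foot (x = -50, y = +32 mm in the plate's frame, 48 mm above the board): where to press
- wedge: plain smooth wooden wedge, loose, about 60 g, 90 mm long, 40 mm wide. Origin: centre of its flat underside; x points to the thin end. Thin end 2 mm high at x = +45 mm, upright heel face 16 mm high at x = -45 mm, even slope between (1 mm of height per 6.4 mm). Pushed on the heel it slides at under 1 N; wedged snugly under the foot it resists by 2 to 3 N, at 4 to 9 N it jacks up or shoves the plate.
- wedge_toe (a point): middle of the wedge's thin end, at its underside. At the start the wedge lies flat on the board on the robot's side of the plate, thin end facing roughly towards the short foot and about 20 to 40 mm from it; it must be steered a little to meet the foot with its middle.
- short_foot (a point): lowest point of the short foot's dome (the near left foot seen from the robot). It hangs 4 to 8 mm above the board, another amount each time, fixed during a run. About 3 N down on the corner above it tips the plate until this foot touches; let go, the plate falls back level.
- brass_part: small turned brass part, 20 x 50 x 20 mm, lying on the bench right of the wedge; to be left alone. Origin: centre of its underside
- hex_key: black hex key, 29 x 84 x 5 mm, lying near the bench's front edge farther right (another one lies fixed beside it); to be left alone. Origin: centre of its underside
- tin: round tin, 57 mm diameter, 28 mm high, standing left of the wedge in front of the lathe; to be left alone. Origin: centre of its underside
- board: fixed grey laminated board, 400 mm along x, 152 mm along y, lying on the bench between lathe and cross table; plate and wedge stand on it. Origin: centre of its underside; its top is 15 mm above the bench

How it is judged (in metres and radians):
On the way, in this order (a step that is already met when the one before it is completed fails the run):
1. the wedge's thin end has been pushed under the short foot (x of short_foot in the frame of wedge below 0.042 m and y of short_foot in the frame of wedge between -0.017 and 0.017 m), for 0.1 s.
2. pressed at its corner with at least 5 N, the plate stays level within 0.02 rad (about 1.1 mm at the foot) and the wedge carries the foot with at least 1.5 N (contact force between the fingers and plate above 5 N and contact force between wedge and plate above 1.5 N and angle between plate's own z axis and vertical below 0.02 rad and distance between the grasp point and plate_corner below 0.07 m and contact force between the fingers and wedge below 0.3 N), for 0.2 s.
At the end, for the whole second after the job is handed in: The short foot stands over the wedge's slope (within 17 mm of its middle line), the plate is level within 0.016 rad, the wedge lies flat within 0.06 rad and all is at rest; on the way the corner was pressed with 5 N or more while the plate stayed level and the wedge carried the foot (all of step 1 and angle between plate's own z axis and vertical below 0.016 rad and angle between wedge's own z axis and vertical below 0.06 rad and linear speed of each of plate, wedge below 0.01 m/s); the robot touches nothing.
It fails at once if the wedge is lifted off the board (more than 5 mm) (height (world z) of wedge above 0.02 m).
It fails at once if the plate is lifted (more than 10 mm) (height (world z) of plate above 0.025 m).
It fails at once if the plate is shoved more than 20 mm from where it stood (distance of plate from where it was at the start of the episode above 0.02 m).
It fails at once if a bystander is moved more than 15 mm (distance of any of brass_part, hex_key, tin from where it was at the start of the episode above 0.015 m).
It also fails if it takes over 54 s, if anything falls off the work surface, if the arm or the gripper's body presses on something with over 40 N, if the wrist force passes 120 N, or if a joint passes its speed limit or range.

## Working session

There is one attempt and no reset: what is moved stays moved. The work goes in short steps, Python scripts to look and compute and a tool call to move; the robot and the scene stay as the last step left them, time stands still between calls to the robot, and variables do not carry over. Pictures are saved under pics/ and viewed, at most 10 in all, crops included, and the job is handed in when it is done.

Besides the shell and the picture viewer there is one more tool, called after "Request:" as a command line: name --argument value ..., lists and objects as JSON in quotes. play_rows: Moves the arm, as the interface text tells. Its arguments: {"type":"object","properties":{"targets":{"type":"array","items":{"type":"object","properties":{"grip":{"type":"number"},"linear":{"type":"array","items":{"type":"number"}},"delta_rot":{"type":"array","items":{"type":"number"}}}}},"force":{"type":"number"}},"required":["targets"]}

```bash
mkdir -p pics; cat > h.py <<'E'
import numpy as np,cv2
from workcell import bot
def K(p):
    f=p["color"].shape[0]/2/np.tan(np.radians(p["fov_y"])/2)
    return np.array([[f,0,p["cx"]],[0,f,p["cy"]],[0,0,1]])
def rays(p,px):
    u=cv2.undistortPoints(np.array(px,float).reshape(-1,1,2),K(p),np.array(p["dist_coeffs"],float)).reshape(-1,2)
    return np.c_[u[:,0],-u[:,1],-np.ones(len(u))]
def onplane(p,px,z):
    T=np.linalg.inv(np.array(p["world_to_cam"]));d=rays(p,px)@T[:3,:3].T;o=T[:3,3]
    return o+d*((z-o[2])/d[:,2])[:,None]
def cloud(p,mask=None):
    r=p["range_z"]; m=(r>0) if mask is None else (mask&(r>0))
    v,u=np.nonzero(m);T=np.linalg.inv(np.array(p["world_to_cam"]))
    c=rays(p,np.c_[u,v])*r[v,u][:,None]
    return c@T[:3,:3].T+T[:3,3],np.c_[u,v]
def proj(p,P):
    W=np.array(p["world_to_cam"]);c=np.atleast_2d(P)@W[:3,:3].T+W[:3,3]
    c=c*[1,-1,-1]
    return cv2.projectPoints(c.reshape(-1,1,3),np.zeros(3),np.zeros(3),K(p),np.array(p["dist_coeffs"],float))[0].reshape(-1,2)
def save(p,n): cv2.imwrite("pics/"+n,p["color"][:,:,::-1])
E
python3 - <<'E'
from h import *
print(bot.get_obs())
for n in("scene","side","wrist"):
    p=bot.camera(n);save(p,n+"0.png");print(n,np.linalg.inv(p["world_to_cam"])[:3,3].round(3))
    for t,z in(("plate",.015),("wedge",.015),("wedge_toe",.015),("plate_corner",.063),("short_foot",.021),("tin",0),("brass_part",0),("board",0)):
        r=bot.pinpoint(p,t)
        if r: print(t,r[0]["pixel"],round(r[0]["conf"],2),onplane(p,[r[0]["pixel"]],z).round(4))
E
```

```text
{'time': 0.0, 'q': array([-6.68629687e+01,  5.01028500e+00,  1.00340730e+01,  9.51006004e+01,
       -1.18847426e-03,  8.99987652e+01]), 'qd': array([-0.07571099,  0.0314637 , -0.05156357, -0.04399531, -0.01154007,
       -0.06704899]), 'joint_efforts': array([ 2.56618318e-03, -5.20385563e+01,  4.64808404e+01,  1.63501682e-02,
        1.66265731e-04,  1.77231550e-05]), 'ee_pos': array([ 0.21601239, -0.50554338,  0.23058749]), 'tcp_rot': array([-1.79923188e+02,  1.18681775e-03,  2.31382678e+01]), 'wrist_force': array([0.86207154, 0.14513138, 0.19563157]), 'torque': array([0.01746724, 0.00222361, 0.00980316]), 'grasp_force': 0.0, 'opening': 0.08574598634255577}
scene [-0.058 -0.755  0.48 ]
plate [314.5, 220.4] 0.74 [[ 0.6315 -0.3095  0.015 ]]
wedge [263.9, 233.7] 0.61 [[ 0.5262 -0.2576  0.015 ]]
wedge_toe [282.6, 225.6] 0.96 [[ 0.5742 -0.2683  0.015 ]]
plate_corner [287.7, 200.6] 0.66 [[ 0.5966 -0.2651  0.063 ]]
short_foot [286.2, 217.2] 0.57 [[ 0.5987 -0.2594  0.021 ]]
tin [152.9, 242.5] 0.58 [[ 0.383  -0.0813  0.    ]]
brass_part [267.5, 308.6] 0.67 [[ 0.3672 -0.3948  0.    ]]
board [283.5, 238.3] 0.88 [[ 0.5548 -0.2853  0.    ]]
side [ 0.486 -0.947  0.571]
plate [330.7, 233.2] 0.98 [[ 0.6457 -0.3109  0.015 ]]
wedge [273.9, 221.8] 0.68 [[ 0.529  -0.2669  0.015 ]]
wedge_toe [291.6, 222.0] 0.71 [[ 0.5672 -0.2696  0.015 ]]
plate_corner [309.5, 203.4] 0.88 [[ 0.6035 -0.2685  0.063 ]]
tin [210.7, 188.8] 0.82 [[ 0.3817 -0.1117  0.    ]]
brass_part [198.4, 273.5] 0.74 [[ 0.3766 -0.3972  0.    ]]
board [284.9, 230.1] 0.62 [[ 0.5523 -0.2782  0.    ]]
wrist [ 0.291 -0.475  0.374]
```

```bash
python3 -c "
import cv2,numpy as np
a=[cv2.imread('pics/%s0.png'%n) for n in('scene','side')]
cv2.imwrite('pics/m0.png',cv2.resize(np.hstack(a),(800,300)))"
```

```text
(no output)
```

View pics/m0.png

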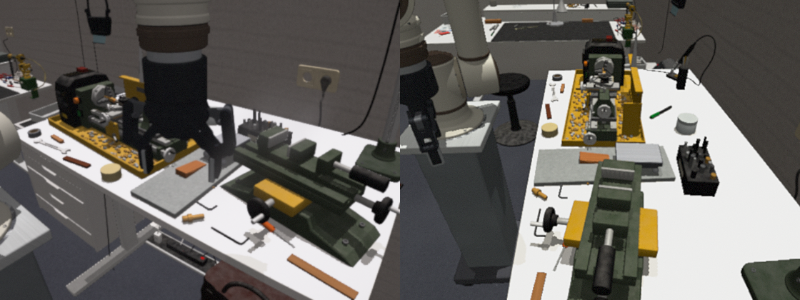

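The scene and side views show the orange wedge lying in front of the plate on the board (scene about (264,234), side about (274,222)). The lathe is on the left and the green cross table on the right. Next I'll check obstacle heights.

```bash
python3 - <<'E'
from h import *
H=np.full((14,16),-1.)
for n in("scene","side"):
    p=bot.camera(n);P,_=cloud(p)
    m=(P[:,0]>.2)&(P[:,0]<.9)&(P[:,1]>-.65)&(P[:,1]<.15)&(P[:,2]<(.6 if n=="side" else .22))
    Q=P[m]
    Q=Q[~((abs(Q[:,0]-.216)<.13)&(abs(Q[:,1]+.506)<.13))]
    i=((Q[:,0]-.2)/.05).astype(int);j=((Q[:,1]+.65)/.05).astype(int)
    np.maximum.at(H,(i,j),Q[:,2])
    for t in("wedge","plate"):
        r=bot.trace(p,t)
        if r:
            C,_=cloud(p,r[0]["pixels"]);print(n,t,r[0]["conf"],np.median(C,0).round(3),np.percentile(C,[2,98],axis=0).round(3).tolist())
print("cols y",(np.arange(16)*.05-.65).round(2))
for k in range(14): print("%.2f"%(.2+.05*k),(H[k]*1000).astype(int))
E
```

```text
scene wedge 0.94 [ 0.508 -0.273  0.023] [[0.477, -0.289, 0.016], [0.564, -0.249, 0.031]]
scene plate 0.59 [ 0.657 -0.332  0.062] [[0.241, -0.547, 0.015], [0.706, -0.257, 0.268]]
side wedge 0.97 [ 0.517 -0.271  0.022] [[0.482, -0.291, 0.013], [0.568, -0.232, 0.03]]
side plate 0.67 [ 0.657 -0.312  0.061] [[0.587, -0.35, 0.028], [0.709, -0.26, 0.063]]
cols y [-0.65 -0.6  -0.55 -0.5  -0.45 -0.4  -0.35 -0.3  -0.25 -0.2  -0.15 -0.1
 -0.05  0.    0.05  0.1 ]
0.20 [-1000 -1000 -1000 -1000 -1000 -1000 -1000 -1000 -1000 -1000 -1000 -1000
 -1000   197   177 -1000]
0.25 [-1000 -1000 -1000 -1000 -1000 -1000 -1000 -1000 -1000 -1000 -1000 -1000
 -1000 -1000 -1000 -1000]
0.30 [ 1  2  1  3  2 16 15 15 14  1 28 27  1  6  9  7]
0.35 [ 8 89 83  6 19 21 16 17 16  1 29 29  9  9  9  8]
0.40 [11 96 98  2  7 16 17 17 16 26 28 27 26 26 26 26]
0.45 [174 120 120  85  27  16  17  32  60  59  10  11  10 109 116  22]
0.50 [176 175 174 176 121  19  17  28  63 141 180 179  74 162 130  50]
0.55 [176 174 176 176 121  17  63  62  17 144 149 167 136 161 152 152]
0.60 [ 86 120 120 119 119  16  64  64  16  82 128  90  73 119 118 110]
0.65 [  2   2   2   2   1  61  65  64  25  24 170 170 170 170 331 171]
0.70 [  1   2   1   3   2  62  65  63  15   0  21  24  18   0 169 171]
0.75 [  1   2   2   2  81 101  99  77  14   2   1   0  14  13   1   1]
0.80 [ 24   2   2   1  68  83 103 102   2   2  52  51   0  12   9   1]
0.85 [24  1  2  1  1  1 55 90  2  3 53 53  0  1  9  1]
```

Request:
play_rows --targets '[{"grip": 255,"linear": [2.5,2.5,1],"delta_rot": [0,0,-0.05]},{"grip": 255,"linear": [6,6,2],"delta_rot": [0,0,-0.12]},{"grip": 255,"linear": [9,9,3],"delta_rot": [0,0,-0.2]},{"grip": 255,"linear": [12,12,4],"delta_rot": [0,0,-0.28]},{"grip": 255,"linear": [15,15,4],"delta_rot": [0,0,-0.34]},{"grip": 255,"linear": [18,18,4],"delta_rot": [0,0,-0.404]},{"grip": 255,"linear": [21,21,4],"delta_rot": [0,0,-0.404]},{"grip": 255,"linear": [23,23,4],"delta_rot": [0,0,-0.404]},{"grip": 255,"linear": [23.4,23.6,4],"delta_rot": [0,0,-0.404]},{"grip": 255,"linear": [23.4,23.6,4],"delta_rot": [0,0,-0.404]}]'

```text
time: 2.65
ee_pos: [0.4505, -0.2691, 0.2712]
tcp_rot: [-180.0, 0.0, 0.1]
wrist_force: [-0.2, 0.1, -0.3]
opening: -0.0002
grasp_force: 0.0
```

```bash
cat > m.py <<'E'
from h import *
def meas(p,verbose=1):
    out={}
    for t,zt in(("wedge",None),("plate",.063)):
        r=bot.trace(p,t)
        if not r: print(t,"none");continue
        mk=r[0]["pixels"];C,px=cloud(p,mk)
        if t=="plate":
            k=abs(C[:,2]-.063)<.006
            q=onplane(p,px[k],.063)
        else:
            k=(C[:,2]>.012)&(C[:,2]<.036);q=C[k]
        (c,s,a)=cv2.minAreaRect(q[:,:2].astype(np.float32))
        if s[0]<s[1]: s=s[::-1];a-=90
        a=(a+90)%180-90
        print(t,round(r[0]["conf"],2),"ctr",np.round(c,4),"size",np.round(s,4),"yaw",round(a,2),"zmed",np.median(C[k,2]).round(4),k.mean().round(2))
    for t,z in(("plate_corner",.063),("wedge_toe",.016),("short_foot",.021)):
        r=bot.pinpoint(p,t)
        if r: print(t,r[0]["pixel"],round(r[0]["conf"],2),onplane(p,[r[0]["pixel"]],z).round(4))
E
python3 - <<'E'
from m import *
o=bot.get_obs();print(o["time"],o["ee_pos"],o["tcp_rot"],o["opening"],o["wrist_force"])
for n in("wrist","side","scene"):
    p=bot.camera(n);save(p,n+"1.png");print(n);meas(p)
E
```

```text
2.65 [ 0.45047049 -0.26908542  0.27120704] [-1.79997910e+02  1.62726576e-02  9.90231242e-02] -0.00021689403513052092 [-0.22040045  0.13179994 -0.2653785 ]
wrist
wedge 0.5 ctr [0. 0.] size [0. 0.] yaw 0.0 zmed nan 0.0
plate 0.81 ctr [ 0.6083 -0.2972] size [0.0898 0.0515] yaw 85.13 zmed 0.0635 0.97
wedge_toe [276.1, 68.4] 0.59 [[ 0.5691 -0.269   0.016 ]]
side
wedge 0.62 ctr [ 0.5239 -0.2674] size [0.0914 0.0463] yaw 7.32 zmed 0.022 0.99
plate 0.78 ctr [ 0.6477 -0.307 ] size [0.1281 0.0933] yaw -6.53 zmed 0.0613 0.87
plate_corner [308.9, 205.7] 0.62 [[ 0.6012 -0.2765  0.063 ]]
wedge_toe [291.7, 223.2] 0.64 [[ 0.5669 -0.2749  0.016 ]]
scene
wedge 0.55 ctr [ 0.5219 -0.2686] size [0.0923 0.0427] yaw -1.14 zmed 0.0234 1.0
plate 0.72 ctr [ 0.6404 -0.3049] size [0.1379 0.0955] yaw -5.33 zmed 0.0631 0.75
wedge_toe [282.6, 227.6] 0.75 [[ 0.5664 -0.2743  0.016 ]]
short_foot [290.5, 215.5] 0.63 [[ 0.61   -0.2623  0.021 ]]
  return _methods._mean(a, axis=axis, dtype=dtype,
  ret = ret.dtype.type(ret / rcount)
```

View pics/wrist1.png

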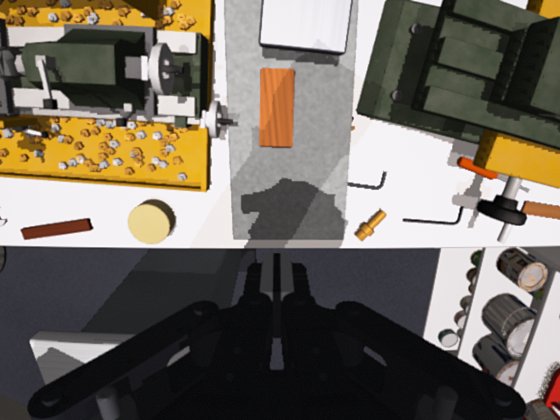

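The wrist view shows the wedge at columns 260–294, rows 68–147, with the thin end up. The plate is cut off at the top, and a lathe spindle sticks out to about (237,122). I'll move forward so the whole plate is in view.

Request:
play_rows --targets '[{"grip": 255,"linear": [4,0,0],"delta_rot": [0,0,0]},{"grip": 255,"linear": [8,0,0],"delta_rot": [0,0,0]},{"grip": 255,"linear": [10,0,0],"delta_rot": [0,0,0]},{"grip": 255,"linear": [10,0,0],"delta_rot": [0,0,0]},{"grip": 255,"linear": [10,0,0],"delta_rot": [0,0,0]}]'

```text
time: 4.05
ee_pos: [0.55, -0.2696, 0.2708]
tcp_rot: [-180.0, 0.1, 0.0]
wrist_force: [-0.1, -0.7, 0.7]
opening: 0.0002
grasp_force: 0.0
```

```bash
cat > m2.py <<'E'
from h import *
def rect(q):
    c,s,a=cv2.minAreaRect(q.astype(np.float32))
    if s[0]<s[1]: s=s[::-1];a-=90
    return np.array(c),np.array(s),(a+90)%180-90
def big(m):
    m=cv2.morphologyEx(m.astype(np.uint8),cv2.MORPH_OPEN,np.ones((3,3)))
    n,l,st,_=cv2.connectedComponentsWithStats(m)
    return l==1+np.argmax(st[1:,4])
def grid(p):
    r=p["range_z"];h,w=r.shape;G=np.full((h,w,3),np.nan);C,px=cloud(p);G[px[:,1],px[:,0]]=C;return G
def meas(p,pl=1):
    G=grid(p);hsv=cv2.cvtColor(p["color"],cv2.COLOR_RGB2HSV)
    near=(abs(G[...,0]-.55)<.13)&(abs(G[...,1]+.275)<.07)
    w=big((hsv[...,0]<22)&(hsv[...,1]>110)&near&(G[...,2]<.045)&(G[...,2]>.008))
    C=G[w]
    A=np.c_[C[:,:2],np.ones(len(C))];co=np.linalg.lstsq(A,C[:,2],rcond=None)[0]
    c,s,a=rect(C[:,:2]);print("wedge",c.round(4),s.round(4),"yaw %.2f"%a,"slope %.3f dir %.1f"%(np.hypot(*co[:2]),np.degrees(np.arctan2(-co[1],-co[0]))),"z",np.percentile(C[:,2],[2,98]).round(4),len(C))
    if pl:
        t=big((abs(G[...,2]-.063)<.007)&(abs(G[...,0]-.65)<.11)&(abs(G[...,1]+.3)<.08))
        C=G[t];v,u=np.nonzero(t);q=onplane(p,np.c_[u,v],.063)
        A=np.c_[C[:,:2],np.ones(len(C))];co2=np.linalg.lstsq(A,C[:,2],rcond=None)[0]
        pc,s2,pa=rect(q[:,:2]);th=np.radians(pa);R=np.array([[np.cos(th),-np.sin(th)],[np.sin(th),np.cos(th)]])
        foot=pc+R@[-.05,.032]
        print("plate",pc.round(4),s2.round(4),"yaw %.2f"%pa,"z",np.median(C[:,2]).round(4),"tilt",co2[:2].round(4),"foot",foot.round(4))
        th=np.radians(a);f=np.array([[np.cos(th),np.sin(th)],[-np.sin(th),np.cos(th)]])@(foot-c)
        print("foot in wedge",f.round(4))
    return G
E
python3 - <<'E'
from m2 import *
o=bot.get_obs();print(o["ee_pos"])
for n in("wrist","side","scene"):
    p=bot.camera(n);save(p,n+"2.png");print(n);G=meas(p)
    if n=="wrist":
        m=(G[...,1]>-.25)&(G[...,1]<-.17)&(G[...,0]>.42)&(G[...,0]<.62)&(G[...,2]>.03);Q=G[m]
        for y0 in np.arange(-.25,-.17,.01):
            s=Q[(Q[:,1]>=y0)&(Q[:,1]<y0+.01)]
            if len(s): print("y%.2f"%y0,"x",s[:,0].min().round(3),s[:,0].max().round(3),"z",s[:,2].max().round(3),len(s))
        for t in ("plate_corner","wedge_toe","short_foot","wedge","plate"):
            r=bot.pinpoint(p,t)
            if r: print(t,r[0]["pixel"],round(r[0]["conf"],2),onplane(p,[r[0]["pixel"]],.063 if "corner" in t else .016).round(4))
E
```

```text
[ 0.55004587 -0.26961465  0.2707709 ]
wrist
wedge [ 0.5246 -0.2693] [0.0901 0.0395] yaw -1.51 slope 0.156 dir -1.4 z [0.0174 0.0317] 2208
plate [ 0.6482 -0.3012] [0.1285 0.0897] yaw -5.34 z 0.0636 tilt [ 0.0006 -0.0033] foot [ 0.6014 -0.2647]
foot in wedge [0.0767 0.0067]
y-0.25 x 0.482 0.566 z 0.363 2982
y-0.24 x 0.541 0.565 z 0.361 4464
y-0.23 x 0.51 0.565 z 0.364 3673
y-0.22 x 0.508 0.566 z 0.366 2054
y-0.21 x 0.492 0.565 z 0.363 363
y-0.20 x 0.492 0.599 z 0.142 430
y-0.19 x 0.505 0.6 z 0.143 1025
y-0.18 x 0.509 0.599 z 0.147 1364
plate_corner [272.7, 129.2] 0.78 [[ 0.6023 -0.266   0.063 ]]
wedge_toe [276.5, 153.3] 0.94 [[ 0.5688 -0.2701  0.016 ]]
wedge [273.7, 186.9] 0.78 [[ 0.5254 -0.2665  0.016 ]]
plate [301.7, 88.0] 0.87 [[ 0.6465 -0.2999  0.016 ]]
side
wedge [ 0.5252 -0.2699] [0.0868 0.0433] yaw -1.62 slope 0.161 dir -31.1 z [0.0155 0.0291] 508
plate [ 0.6475 -0.3075] [0.1289 0.0938] yaw -5.45 z 0.0612 tilt [-0.0002  0.0053] foot [ 0.6007 -0.2709]
foot in wedge [0.0755 0.0012]
scene
wedge [ 0.5201 -0.2708] [0.0891 0.0372] yaw -1.28 slope 0.116 dir -36.6 z [0.0171 0.0311] 492
plate [ 0.6398 -0.3053] [0.1389 0.0964] yaw -5.33 z 0.063 tilt [0.0123 0.0128] foot [ 0.593  -0.2688]
foot in wedge [0.0728 0.0036]
```

View pics/wrist2.png

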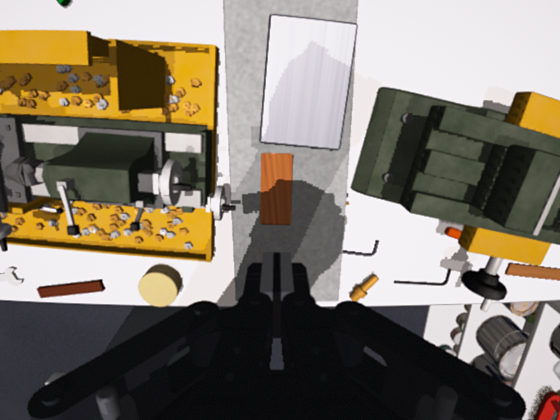

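```bash
python3 - <<'E'
from m2 import *
p=bot.camera("wrist");G=grid(p);t=bot.get_obs()["ee_pos"]
D=G-t
m=(abs(D[...,0])<.08)&(abs(D[...,1])<.15)&(D[...,2]>-.01)&(D[...,2]<.15);Q=D[m]
for z in np.arange(-.01,.12,.01):
    s=Q[(Q[:,2]>=z)&(Q[:,2]<z+.01)]
    if len(s): print("h%.2f"%z,"y",s[:,1].min().round(3),s[:,1].max().round(3),"x",s[:,0].min().round(3),s[:,0].max().round(3),len(s))
m=(G[...,1]>-.248)&(G[...,1]<-.19)&(G[...,0]>.46)&(G[...,0]<.60)&(G[...,2]>.03)&(G[...,2]<.2);Q=G[m]
for y0 in np.arange(-.25,-.19,.005):
    s=Q[(Q[:,1]>=y0)&(Q[:,1]<y0+.005)]
    if len(s): print("y%.3f"%y0,"x",s[:,0].min().round(3),s[:,0].max().round(3),"z",s[:,2].min().round(3),s[:,2].max().round(3),len(s))
P,_=cloud(bot.camera("side"));s=P[(P[:,1]>-.248)&(P[:,1]<-.2)&(P[:,0]>.46)&(P[:,0]<.6)&(P[:,2]>.035)&(P[:,2]<.2)]
print("side",s.min(0),s.max(0),len(s))
E
```

```text
h0.00 y -0.012 0.012 x 0.007 0.013 186
h0.01 y -0.014 0.013 x 0.007 0.013 638
h0.02 y -0.014 0.013 x 0.007 0.013 780
h0.03 y -0.014 0.013 x -0.01 0.013 946
h0.04 y -0.034 0.032 x -0.011 0.016 2037
h0.05 y -0.042 0.04 x -0.011 0.016 6464
h0.06 y -0.05 0.048 x -0.01 0.02 5264
h0.07 y -0.057 0.057 x -0.01 0.02 10207
h0.08 y -0.062 0.062 x -0.001 0.02 12995
h0.09 y -0.062 0.061 x 0.008 0.023 5402
y-0.225 x 0.509 0.513 z 0.054 0.06 9
y-0.220 x 0.51 0.514 z 0.055 0.062 21
y-0.215 x 0.507 0.515 z 0.054 0.062 25
y-0.210 x 0.51 0.522 z 0.037 0.061 53
y-0.205 x 0.492 0.534 z 0.031 0.065 207
y-0.200 x 0.492 0.534 z 0.038 0.066 99
y-0.195 x 0.506 0.599 z 0.03 0.141 323
side [ 0.49246361 -0.22151465  0.03536981] [ 0.53279791 -0.20014528  0.06184534] 159
```

Request:
play_rows --targets '[{"grip": 255,"linear": [-5,0,0],"delta_rot": [0,0,0.028]},{"grip": 255,"linear": [-10.5,0,0],"delta_rot": [0,0,0.028]},{"grip": 255,"linear": [-10.5,0.05,-5],"delta_rot": [0,0,0.028]},{"grip": 255,"linear": [-10.5,0.05,-10],"delta_rot": [0,0,0.028]},{"grip": 255,"linear": [-10.5,0.05,-15],"delta_rot": [0,0,0.028]},{"grip": 255,"linear": [-10.5,0.05,-19],"delta_rot": [0,0,0.028]},{"grip": 255,"linear": [-10.5,0.05,-22],"delta_rot": [0,0,0.028]},{"grip": 255,"linear": [-10.5,0.05,-24.2],"delta_rot": [0,0,0.028]},{"grip": 255,"linear": [-10.5,0.05,-25.1],"delta_rot": [0,0,0.028]},{"grip": 255,"linear": [-10.5,0.05,-25.1],"delta_rot": [0,0,0.028]}]'

```text
time: 5.55
ee_pos: [0.4445, -0.269, 0.0195]
tcp_rot: [-179.9, 0.1, 1.6]
wrist_force: [-0.1, 0.2, -0.2]
opening: -0.0004
grasp_force: 0.0
```

Request:
play_rows --targets '[{"grip": 255,"linear": [0.8,0.02,0],"delta_rot": [0,0,0]},{"grip": 255,"linear": [1.6,0.04,0],"delta_rot": [0,0,0]},{"grip": 255,"linear": [2.0,0.05,0],"delta_rot": [0,0,0]},{"grip": 255,"linear": [2.3,0.06,0],"delta_rot": [0,0,0]},{"grip": 255,"linear": [2.7,0.07,0],"delta_rot": [0,0,0]},{"grip": 255,"linear": [3.1,0.08,0],"delta_rot": [0,0,0]},{"grip": 255,"linear": [3.5,0.09,0],"delta_rot": [0,0,0]},{"grip": 255,"linear": [3.9,0.1,0],"delta_rot": [0,0,0]},{"grip": 255,"linear": [4.3,0.12,0],"delta_rot": [0,0,0]},{"grip": 255,"linear": [4.7,0.13,0],"delta_rot": [0,0,0]}]'

```text
time: 6.55
ee_pos: [0.4924, -0.2679, 0.0203]
tcp_rot: [-180.0, 0.0, 1.6]
wrist_force: [-0.6, -0.1, 0.6]
opening: -0.0001
grasp_force: 0.1
```

```bash
python3 - <<'E'
from m2 import *
p=bot.camera("wrist");save(p,"wrist3.png")
try: meas(p)
except Exception as e: print(e)
for n in("side","scene"):
    print(n);meas(bot.camera(n))
o=bot.get_obs();print(o["ee_pos"],o["wrist_force"])
E
```

```text
wedge [ 0.5449 -0.2671] [0.0967 0.0438] yaw 0.92 slope 0.156 dir 1.6 z [0.0181 0.0314] 17713
plate [ 0.5908 -0.2965] [0.0904 0.0269] yaw -86.21 z 0.0634 tilt [ 0.0676 -0.0062] foot [ 0.6194 -0.2445]
foot in wedge [0.0749 0.0214]
side
wedge [ 0.5485 -0.267 ] [0.0844 0.0422] yaw 1.46 slope 0.148 dir -20.6 z [0.0157 0.0289] 438
plate [ 0.6476 -0.3071] [0.1287 0.093 ] yaw -5.45 z 0.0612 tilt [0.0001 0.0049] foot [ 0.6009 -0.2705]
foot in wedge [ 0.0522 -0.0048]
scene
wedge [ 0.5439 -0.2695] [0.0868 0.0397] yaw 7.14 slope 0.136 dir -35.3 z [0.0179 0.0306] 354
plate [ 0.6398 -0.3051] [0.1389 0.0961] yaw -5.33 z 0.0631 tilt [0.0113 0.0127] foot [ 0.593  -0.2686]
foot in wedge [ 0.0489 -0.0053]
[ 0.49231658 -0.26794222  0.02022795] [ 0.036066    0.67078627 -0.23042131]
```

View pics/wrist3.png

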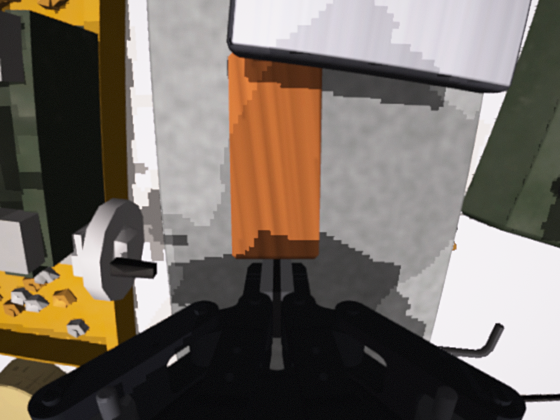

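The wedge (columns 230–321, rows 52–258) is now aligned with its tip at the plate edge, yaw about 1.6°, and the foot within about 1 mm of its middle line. I'll push on gently.

Request:
play_rows --targets '[{"grip": 255,"linear": [0.3,0.01,0],"delta_rot": [0,0,0]},{"grip": 255,"linear": [0.6,0.02,0],"delta_rot": [0,0,0]},{"grip": 255,"linear": [0.9,0.03,0],"delta_rot": [0,0,0]},{"grip": 255,"linear": [1.1,0.03,0],"delta_rot": [0,0,0]},{"grip": 255,"linear": [1.3,0.04,0],"delta_rot": [0,0,0]},{"grip": 255,"linear": [1.4,0.04,0],"delta_rot": [0,0,0]},{"grip": 255,"linear": [1.5,0.04,0],"delta_rot": [0,0,0]}]'

```text
time: 7.4
ee_pos: [0.5072, -0.2676, 0.0203]
tcp_rot: [180.0, 0.0, 1.6]
wrist_force: [0.2, 0.1, -0.2]
opening: 0.0001
grasp_force: 0.1
```

Request:
play_rows --targets '[{"grip": 255,"linear": [0.05,0,0],"delta_rot": [0,0,0]},{"grip": 255,"linear": [0.1,0,0],"delta_rot": [0,0,0]},{"grip": 255,"linear": [0.15,0,0],"delta_rot": [0,0,0]}]'

```text
time: 7.7
ee_pos: [0.5086, -0.2676, 0.0203]
tcp_rot: [-180.0, -0.0, 1.6]
wrist_force: [0.2, -0.1, 0.4]
opening: 0.0001
grasp_force: 0.1
```

Request:
play_rows --targets '[{"grip": 255,"linear": [0.05,0,0],"delta_rot": [0,0,0]},{"grip": 255,"linear": [0.1,0,0],"delta_rot": [0,0,0]},{"grip": 255,"linear": [0.15,0.01,0],"delta_rot": [0,0,0]}]'

```text
time: 8.0
ee_pos: [0.51, -0.2675, 0.0203]
tcp_rot: [-180.0, 0.0, 1.6]
wrist_force: [-1.5, -0.1, 1.4]
opening: 0.0002
grasp_force: 0.7
```

```bash
cat > f.py <<'E'
from m2 import *
F=[];X=[]
for i in range(6):
    p=bot.camera("wrist");o=bot.get_obs();F.append(o["wrist_force"]);X.append(o["ee_pos"])
print("F",np.mean(F,0).round(2),"sd",np.std(F,0).round(2),"x",np.mean(X,0).round(4),"gf",o["grasp_force"],o["time"])
G=grid(p)
t=big((abs(G[...,2]-.063)<.007)&(G[...,0]>.58)&(abs(G[...,1]+.3)<.08));t=cv2.erode(t.astype(np.uint8),np.ones((7,7)))>0
C=G[t];A=np.c_[C[:,0]-.6,C[:,1]+.265,np.ones(len(C))];print("top plane tilt/z@corner",np.linalg.lstsq(A,C[:,2],rcond=None)[0].round(4),"x",C[:,0].min().round(3),C[:,0].max().round(3))
E
python3 f.py
```

```text
F [-0.86  0.04  0.31] sd [0.55 0.45 0.49] x [ 0.5101 -0.2675  0.0203] gf 0.5553162842988968 8.3
top plane tilt/z@corner [ 0.0035 -0.0024  0.0635] x 0.581 0.625
```

Request:
play_rows --targets '[{"grip": 255,"linear": [0.05,0,0],"delta_rot": [0,0,0]},{"grip": 255,"linear": [0.1,0,0],"delta_rot": [0,0,0]},{"grip": 255,"linear": [0.15,0,0],"delta_rot": [0,0,0]}]'

```text
time: 8.6
ee_pos: [0.5114, -0.2675, 0.0202]
tcp_rot: [-180.0, 0.0, 1.6]
wrist_force: [-3.9, -0.5, 1.6]
opening: -0.0001
grasp_force: 1.6
```

```bash
python3 f.py
```

```text
F [-2.67 -0.06  1.27] sd [0.5  0.59 0.41] x [ 0.5115 -0.2675  0.0203] gf 1.4247296936810017 8.9
top plane tilt/z@corner [ 0.0019 -0.0004  0.0637] x 0.581 0.627
```

The force rose to about 2.7 N with a calculated height under the foot of about 4 mm, so the wedge is snug. I'll back off and check.

Request:
play_rows --targets '[{"grip": 255,"linear": [-0.2,0,0],"delta_rot": [0,0,0]},{"grip": 255,"linear": [-0.8,-0.02,0],"delta_rot": [0,0,0]},{"grip": 255,"linear": [-2.0,-0.05,0],"delta_rot": [0,0,0]},{"grip": 255,"linear": [-2.0,-0.05,4],"delta_rot": [0,0,0]},{"grip": 255,"linear": [-2.0,-0.05,8],"delta_rot": [0,0,0]},{"grip": 255,"linear": [-1.0,-0.05,12],"delta_rot": [0,0,0]},{"grip": 255,"linear": [-1.0,-0.05,12],"delta_rot": [0,0,0]}]'

```text
time: 9.6
ee_pos: [0.5035, -0.2691, 0.1465]
tcp_rot: [179.8, -0.5, 1.6]
wrist_force: [-0.1, -0.9, 0.4]
opening: 0.0
grasp_force: 0.0
```

```bash
python3 - <<'E'
from m2 import *
p=bot.camera("wrist");save(p,"wrist4.png");meas(p)
p=bot.camera("side");save(p,"side4.png");meas(p)
o=bot.get_obs();print(o["ee_pos"],o["wrist_force"])
E
```

```text
wedge [ 0.5684 -0.2655] [0.0884 0.0393] yaw 1.98 slope 0.156 dir 1.6 z [0.0195 0.0316] 3925
plate [ 0.6201 -0.2983] [0.0894 0.0732] yaw 84.89 z 0.0637 tilt [ 0.0033 -0.0007] foot [ 0.5837 -0.3453]
foot in wedge [ 0.0125 -0.0803]
wedge [ 0.5564 -0.2649] [0.0665 0.0408] yaw 7.48 slope 0.144 dir -14.3 z [0.0188 0.0293] 343
plate [ 0.6476 -0.3071] [0.129  0.0931] yaw -5.45 z 0.0613 tilt [-0.0007  0.0071] foot [ 0.6009 -0.2704]
foot in wedge [ 0.0433 -0.0113]
[ 0.50154426 -0.26825094  0.14122828] [-0.8220627  -0.06626717 -0.44949598]
```

View pics/wrist4.png

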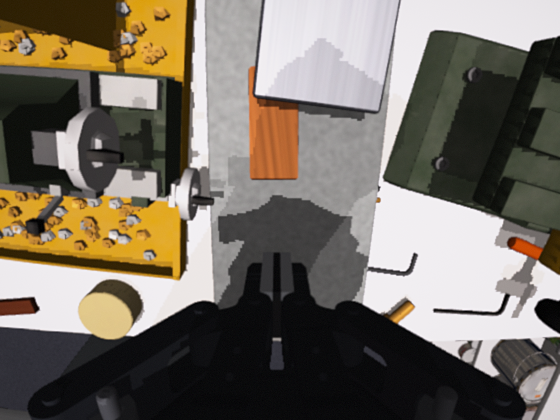

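The wedge (columns 249–298, rows 67–179) sits under the plate's near-left corner with its middle on the foot, and the plate is unmoved. I'll go over the corner and press.

Request:
play_rows --targets '[{"grip": 255,"linear": [4,0,0],"delta_rot": [0,0,0]},{"grip": 255,"linear": [8,-0.1,-1],"delta_rot": [0,0,0]},{"grip": 255,"linear": [10.4,-0.1,-3],"delta_rot": [0,0,0]},{"grip": 255,"linear": [10.4,-0.1,-5],"delta_rot": [0,0,0]},{"grip": 255,"linear": [10.4,-0.1,-6.5],"delta_rot": [0,0,0]},{"grip": 255,"linear": [10.4,-0.1,-7.1],"delta_rot": [0,0,0]},{"grip": 255,"linear": [10.4,-0.1,-7.1],"delta_rot": [0,0,0]}]'

```text
time: 10.4
ee_pos: [0.6043, -0.2688, 0.0682]
tcp_rot: [-180.0, 0.1, 1.6]
wrist_force: [0.2, -0.9, 0.3]
opening: 0.0001
grasp_force: 0.0
```

Request:
play_rows --targets '[{"grip": 255,"linear": [0,0,-0.15],"delta_rot": [0,0,0]},{"grip": 255,"linear": [0,0,-0.25],"delta_rot": [0,0,0]},{"grip": 255,"linear": [0,0,-0.35],"delta_rot": [0,0,0]},{"grip": 255,"linear": [0,0,-0.4],"delta_rot": [0,0,0]}]'

```text
time: 10.8
ee_pos: [0.6057, -0.2691, 0.0658]
tcp_rot: [180.0, -0.0, 1.6]
wrist_force: [0.0, -0.5, 0.3]
opening: 0.0003
grasp_force: 0.0
```

Request:
play_rows --targets '[{"grip": 255,"linear": [0,0,-0.05],"delta_rot": [0,0,0]},{"grip": 255,"linear": [0,0,-0.1],"delta_rot": [0,0,0]}]'

```text
time: 11.0
ee_pos: [0.6056, -0.269, 0.0644]
tcp_rot: [180.0, -0.0, 1.6]
wrist_force: [0.5, -0.0, -0.1]
opening: 0.0001
grasp_force: 0.0
```

Request:
play_rows --targets '[{"grip": 255,"linear": [0,0,-0.03],"delta_rot": [0,0,0]},{"grip": 255,"linear": [0,0,-0.06],"delta_rot": [0,0,0]},{"grip": 255,"linear": [0,0,-0.06],"delta_rot": [0,0,0]}]'

```text
time: 11.3
ee_pos: [0.6056, -0.269, 0.0636]
tcp_rot: [-180.0, 0.0, 1.6]
wrist_force: [0.3, -0.4, -0.3]
opening: -0.0001
grasp_force: 0.0
```

Request:
play_rows --targets '[{"grip": 255,"linear": [0,0,-0.03],"delta_rot": [0,0,0]},{"grip": 255,"linear": [0,0,-0.06],"delta_rot": [0,0,0]},{"grip": 255,"linear": [0,0,-0.06],"delta_rot": [0,0,0]}]'

```text
time: 11.6
ee_pos: [0.6056, -0.2689, 0.063]
tcp_rot: [-180.0, 0.0, 1.6]
wrist_force: [-0.7, -0.1, -0.3]
opening: 0.0004
grasp_force: 0.0
```

Request:
play_rows --targets '[{"grip": 255,"linear": [0,0,-0.03],"delta_rot": [0,0,0]},{"grip": 255,"linear": [0,0,-0.05],"delta_rot": [0,0,0]},{"grip": 255,"linear": [0,0,-0.05],"delta_rot": [0,0,0]}]'

```text
time: 11.9
ee_pos: [0.6056, -0.269, 0.0628]
tcp_rot: [180.0, -0.0, 1.6]
wrist_force: [-0.4, 1.3, 1.6]
opening: -0.0001
grasp_force: 1.1
```

Request:
play_rows --targets '[{"grip": 255,"linear": [0,0,-0.03],"delta_rot": [0,0,0]},{"grip": 255,"linear": [0,0,-0.06],"delta_rot": [0,0,0]},{"grip": 255,"linear": [0,0,-0.06],"delta_rot": [0,0,0]}]'

```text
time: 12.2
ee_pos: [0.6057, -0.2689, 0.0627]
tcp_rot: [180.0, -0.0, 1.6]
wrist_force: [-2.3, 1.8, 6.7]
opening: 0.0003
grasp_force: 3.1
```

```bash
python3 f.py
```

```text
F [-2.17  0.95  5.76] sd [0.4  0.29 0.63] x [ 0.6056 -0.269   0.0627] gf 3.067002408206463 12.5
top plane tilt/z@corner [-0.0005 -0.0014  0.0637] x 0.584 0.715
```

Request:
play_rows --targets '[{"grip": 255,"linear": [0,0,-0.03],"delta_rot": [0,0,0]},{"grip": 255,"linear": [0,0,-0.04],"delta_rot": [0,0,0]},{"grip": 255,"linear": [0,0,-0.04],"delta_rot": [0,0,0]},{"grip": 255,"linear": [0,0,-0.04],"delta_rot": [0,0,0]},{"grip": 255,"linear": [0,0,-0.04],"delta_rot": [0,0,0]}]'

```text
time: 13.0
ee_pos: [0.6056, -0.2689, 0.0627]
tcp_rot: [180.0, -0.0, 1.6]
wrist_force: [-3.7, 0.8, 8.7]
opening: -0.0001
grasp_force: 4.1
```

```bash
python3 f.py
```

```text
F [-3.3   1.75  7.93] sd [0.42 0.4  0.46] x [ 0.6057 -0.2689  0.0627] gf 4.136183490236363 13.3
top plane tilt/z@corner [-0.0004 -0.0019  0.0636] x 0.583 0.715
```

The corner holds at 8 N (z unchanged at 62.7 mm), where 3 N tipped it before. I'll retreat and verify.

Request:
play_rows --targets '[{"grip": 255,"linear": [0,0,0.1],"delta_rot": [0,0,0]},{"grip": 255,"linear": [0,0,0.5],"delta_rot": [0,0,0]},{"grip": 255,"linear": [0,0,3],"delta_rot": [0,0,0]},{"grip": 255,"linear": [0,0,7],"delta_rot": [0,0,0]},{"grip": 255,"linear": [0,0,12],"delta_rot": [0,0,0]},{"grip": 255,"linear": [-3,0,16],"delta_rot": [0,0,0]},{"grip": 255,"linear": [-5.5,0,20],"delta_rot": [0,0,0]},{"grip": 255,"linear": [-5.5,0,20.8],"delta_rot": [0,0,0]},{"grip": 255,"linear": [-5.5,0,20.8],"delta_rot": [0,0,0]},{"grip": 255,"linear": [-5.5,0,20.8],"delta_rot": [0,0,0]}]'

```text
time: 14.3
ee_pos: [0.5509, -0.269, 0.2681]
tcp_rot: [-180.0, 0.1, 1.6]
wrist_force: [-0.8, 0.6, -0.5]
opening: -0.0001
grasp_force: 0.0
```

```bash
python3 - <<'E'
from m2 import *
p=bot.camera("wrist");save(p,"wrist5.png");meas(p)
print(bot.get_obs()["ee_pos"],bot.get_obs()["time"])
E
```

```text
wedge [ 0.5683 -0.266 ] [0.0888 0.0395] yaw 1.24 slope 0.157 dir 1.8 z [0.0189 0.0317] 1650
plate [ 0.6482 -0.3012] [0.1285 0.0896] yaw -5.37 z 0.0637 tilt [-0.0008 -0.0009] foot [ 0.6015 -0.2647]
foot in wedge [0.0332 0.0006]
[ 0.55079491 -0.26881582  0.26745264] 14.35
```

View pics/wrist5.png

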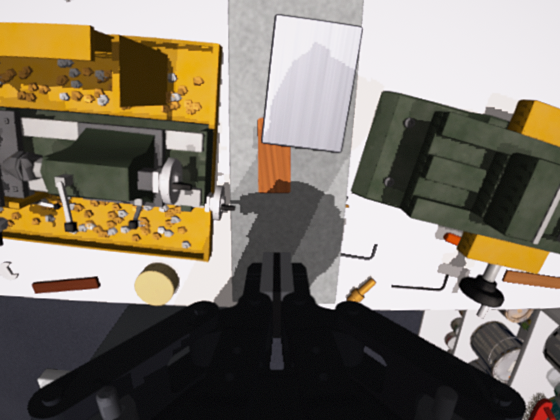

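The picture shows the wedge (columns 258–291, rows 117–192) under the plate corner. The plate is unmoved and level, the foot sits at wedge (33, 0.6) mm, and the arm is clear. I'll hand it in.

```bash
python3 -c "
from workcell import bot
print(bot.job_done())"
```

```text
the job is handed in; nothing more can be done
None
```

The wedge is snug under the short foot, about 33 mm from its centre towards the thin end and within 1 mm of its middle line. The plate's corner stayed put under about 8 N of press. The arm is clear and the job is handed in; no verdict came back.

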